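Lay the ribbon box down in the parts tray

TASK

The slim black ribbon box stands upright at one end of the parts tray. Without gripping or lifting anything, push it over with the fingertips towards the middle of the tray so that it lies flat on the tray's floor, then push it back along the tray until its underside (the face it stood on) is flush against the end wall it stood beside. Leave the small turned parts in the tray standing where they are.

Things in the scene. Friction and masses are not known exactly. Their poses are not given: they have to be found in the camera images.
- ribbon_box: Slim black ribbon box, a rigid slab 115 x 24 x 135 mm, about 160 g, loose. Origin at the centre of its underside (the face it stands on at the start): x along the 115 mm width, y through the 24 mm thickness, z along the 135 mm height. It starts standing in the tray near one end (tray y about +0.11 or -0.11 m, x about -0.025 m), broad faces roughly parallel to the end walls.
- tray: Shallow dark sheet-steel tray, fixed to the desk, 215 x 315 x 22 mm. Origin at the centre of its underside on the desk; x along its short side, y along its long side, z up. Floor top 2 mm above the origin, walls 20 to 22 mm high. Inner faces of the end walls at y = +0.154 and -0.154 m, of the long walls at x = +0.104 and -0.104 m.
- shaft: Grey stepped metal shaft, 21 mm across and 73 mm tall, standing loose on end in the tray at the other end from the ribbon box (tray x about -0.025, y about 0.11 m to the other side). Origin at the centre of its underside. To be left alone.
- bushing: Pale brass bushing, 34 mm across, 26 mm tall, standing loose in the tray near the +x long wall (tray x about 0.078, y about 0.05 m). Origin at the centre of its underside. To be left alone.
- knob: Grey knurled knob, 36 mm across, 22 mm tall, standing loose in the tray near the +x long wall (tray x about 0.078, y about -0.04 m). Origin at the centre of its underside. To be left alone.
Things that resemble listed ones, but are neither listed nor needed, are in the scene too. There is more than one size of the ribbon_box; the one meant has the size given above.

How it is judged:
At the end, for the whole second after the job is handed in: The ribbon box lies at rest flat on the tray's floor on a broad face (within 0.08 rad), its underside within 5 mm of the end wall and square to it within 0.07 rad, and the shaft, bushing and knob still stand (angle between the y axis of ribbon_box and the z axis of tray, either way round below 0.08 rad and z of ribbon_box in the frame of tray between 0.006 and 0.02 m and (y of ribbon_box in the frame of tray above 0.149 m or y of ribbon_box in the frame of tray below -0.149 m) and angle between the z axis of ribbon_box and the y axis of tray, either way round below 0.07 rad and contact force between ribbon_box and tray above 0.3 N and linear speed of ribbon_box below 0.01 m/s and angle between each of shaft, bushing, knob's own z axis and vertical below 0.1 rad); the robot touches nothing.
It fails at once if the ribbon box is lifted (its underside's centre more than 30 mm above the tray's underside) (z of ribbon_box in the frame of tray above 0.03 m).
It fails at once if the shaft, bushing or knob is moved more than 15 mm (distance of any of shaft, bushing, knob from where it was at the start of the episode above 0.015 m).
It also fails if it takes over 48 s, if anything falls off the work surface, if the arm or the gripper's body presses on something with over 40 N, if the wrist force passes 120 N, or if a joint passes its speed limit or range.

ROBOT

A 7-joint arm with a two-finger parallel gripper is mounted at the origin on a cart in front of the work surface, level with it; the furniture and walls round the work are solid. World frame = base frame: x ahead of the robot, y to its left, z up, the work surface at z = 0. Lengths are in m, angles in rad, forces in N, time in s.
With the tool pointing down it reaches from about 0.425 to 0.95 m from the base axis. Payload 16.7 kg.
Tool frame: the origin (TCP) lies midway between the tips of the shut fingers; the grasp point (between the pads) lies 19 mm behind it; z points along the fingers, y is the line along which they close (so a half turn about z gives the same grasp; the last joint's range is limited). The gripper opens to 94 mm and grips with 3 to 60 N. Pads are 16 mm wide; open, the fingers measure 119 mm over their backs; the gripper's body (75 mm by 177 mm) begins 78 mm behind the grasp point.
Start: joints at [-1.375, 0.426, 0.074, 1.606, -0.034, 1.111, -0.067], TCP at [0.228, 0.635, 0.205] pointing down, gripper open.
Joint ranges: [-2.85, 2.85], [-0.5, 2.14], [-1.23, 1.37], [0.21, 2.46], [-1.02, 4.16], [0.16, 2.05], [-2.73, 2.73]. Speed limits (rad/s): [1.89, 1.89, 2.39, 2.39, 3.01, 3.01, 3.01].

INTERFACE

Orientations are given as a rotation vector (axis times angle).
In Python, from bench import ctrl gives the robot as it stands. The module is installed in compiled form; this text tells all that it offers. Calls block until the motion is done:
- ctrl.move_pose(position, orientation): joint-space move of the TCP to a pose.
- ctrl.line_to(position, orientation=None, v=0.15): straight line of the TCP; orientation=None keeps the orientation; v is the mean speed in m/s.
- ctrl.move_joints(angles): joint-space move.
- ctrl.set_gripper(opening, grip_force=None): opening from 0.0 (shut) to 1.0 (fully open); grip_force is the grip in N (None keeps the last); returns when the fingers have stopped.
- ctrl.dwell(seconds).
- ctrl.solve_ik(position, orientation): joint angles nearest the present ones, or None.
- ctrl.read_camera(name): name is "scene" or "top"; returns the picture (384x512x3 uint8, red, green, blue); there is no depth.
- ctrl.camera_info(name): a dict with "fx", "fy", "cx", "cy" (pixels), "extrinsics" (4x4, takes a point from camera to world coordinates). Camera axes: x right, y down, z forward; pixel columns grow to the right and rows downward; lengths in m; the calibration is good to about 2 mm. A picture is of the moment at which its call begins. camera_info takes no time and is no camera call.
A pose or a line that the arm cannot do raises ctrl.PlanningError and nothing moves.
- ctrl.job_done(): hands the job in; it is judged then, once.
Readings, each from a call of its own:
- ctrl.current_clock(): time.
- ctrl.current_q(): joint angles.
- ctrl.current_joint_velocities(): joint speeds.
- ctrl.current_joint_efforts(): joint torques, N m.
- ctrl.current_position(): TCP position.
- ctrl.current_tool_rot(): TCP orientation.
- ctrl.current_wrist_force(): force on the tool from outside, world axes, zero at the start.
- ctrl.current_ft_torque(): the same for the moment, N m.
- ctrl.current_gripper_width(): opening from 0.0 (shut) to 1.0 (fully open).
- ctrl.current_grasp_force(): force on a finger pad.
Only numpy, scipy, OpenCV 4.12 (cv2) and the standard library are available. Lean on these libraries where they do the work, as an engineer would, in place of code of your own. Each camera call takes 0.05 s, during which the arm holds its last target. There are 200 camera calls.

## Working session

There is one attempt and no reset: what is moved stays moved. The work goes in short steps, each a Python script; the robot and the scene stay as the last script left them, time stands still between calls to the robot, and variables do not carry over. Pictures are saved under pics/ and viewed, at most 10 in all, crops included, and the job is handed in when it is done.

```bash
mkdir -p pics; python3 - <<'E'
from bench import ctrl
import cv2
for n in("scene","top"):
    im=ctrl.read_camera(n); cv2.imwrite(f"pics/{n}0.png",im[:,:,::-1]); i=ctrl.camera_info(n); print(n,i)
print(ctrl.current_clock(),ctrl.current_tool_rot())
E
```

```text
scene {'fx': 400.3254399569416, 'fy': 400.3254399569416, 'cx': 255.09142266631778, 'cy': 196.90503596452885, 'extrinsics': array([[ 0.83061286, -0.40206904,  0.38525674,  0.08768443],
       [-0.5565948 , -0.57850553,  0.59626637, -0.30711648],
       [-0.01686709, -0.70969841, -0.70430367,  0.80171512],
       [ 0.        ,  0.        ,  0.        ,  1.        ]])}
top {'fx': 430.33165493390663, 'fy': 430.33165493390663, 'cx': 253.0991918350906, 'cy': 193.98283585151805, 'extrinsics': array([[ 0.02997457, -0.99528667,  0.0922278 ,  0.38229773],
       [-0.99953371, -0.03038353, -0.0030331 ,  0.35634023],
       [ 0.00582101, -0.09209388, -0.99573331,  1.41092872],
       [ 0.        ,  0.        ,  0.        ,  1.        ]])}
0.1 [-5.38924685e-01 -3.09487927e+00  1.77371736e-03]
```

View pics/scene0.png

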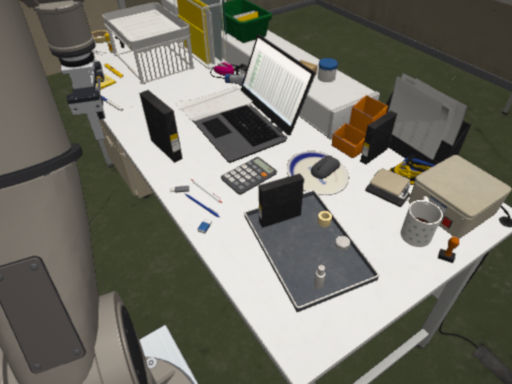

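View pics/top0.png

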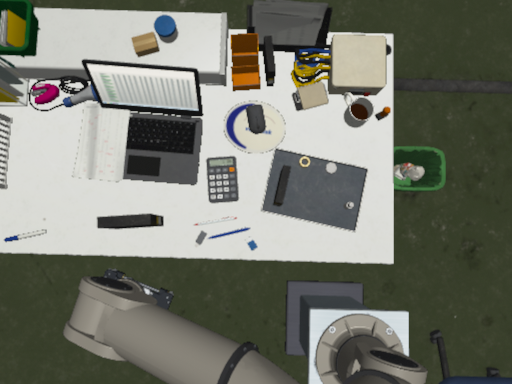

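The scene shows three black slabs. In the top view they are in the tray (283,185), on the desk at the left (130,221), and behind near the orange bins (270,60). The one standing in the tray is the one meant. The bushing is at (305,161), the knob at (331,168) and the shaft at (350,205), so the box is at the tray's +y end (left in the top view). Next I measure the tray and box and check a close crop.

```bash
cat > h.py <<'E'
from bench import ctrl
import numpy as np, cv2
def ray(n,uv,z):
    i=ctrl.camera_info(n);E=i["extrinsics"];uv=np.atleast_2d(np.asarray(uv,float))
    d=np.c_[(uv[:,0]-i["cx"])/i["fx"],(uv[:,1]-i["cy"])/i["fy"],np.ones(len(uv))]@E[:3,:3].T
    return E[:3,3]+d*((z-E[2,3])/d[:,2])[:,None]
def big(m,seed):
    _,l=cv2.connectedComponents(m.astype(np.uint8)); return (l==l[seed[1],seed[0]])
def rect(m):
    c=max(cv2.findContours(m.astype(np.uint8),0,2)[0],key=cv2.contourArea); return c[:,0,:]
E
python3 - <<'E'
from h import *
im=ctrl.read_camera("top"); g=im.max(2)
m=big(g<130,(310,215)); c=rect(m)
P=ray("top",c,0.022)[:,:2].astype(np.float32)
print("tray",cv2.minAreaRect(P*1000),cv2.boxPoints(cv2.minAreaRect(P*1000)))
b=big(g<32,(283,185)); c=rect(b)
print(b.sum(),cv2.boundingRect(c),cv2.boxPoints(cv2.minAreaRect(c)), cv2.boxPoints(cv2.minAreaRect(ray("top",c,0.137)[:,:2].astype(np.float32)*1000)))
v=cv2.resize(im[140:240,250:380],None,fx=6,fy=6,interpolation=cv2.INTER_CUBIC)
s=ctrl.read_camera("scene"); 
cv2.imwrite("pics/c1.png",v[:,:,::-1])
print("g",g[160:215:6,283],g[185,270:300])
E
```

```text
tray ((534.4260864257812, 153.9665985107422), (308.4680480957031, 207.657470703125), 79.11237335205078) [[403.33408   22.120392]
 [607.2536   -17.102661]
 [665.51807  285.8128  ]
 [461.59857  325.03586 ]]
191408 (0, 0, 512, 384) [[-1.1725994e-14  0.0000000e+00]
 [ 5.1100000e+02  0.0000000e+00]
 [ 5.1100000e+02  3.8300000e+02]
 [ 0.0000000e+00  3.8300000e+02]] [[ -71.562805 1114.2769  ]
 [ -18.808777 -470.31982 ]
 [1131.1165   -432.0368  ]
 [1078.3623   1152.5598  ]]
g [90 48 47 47 50 49 54 75 92 91] [92 94 93 91 90 89 83 57 28 43 50 50 49 50 50 49 57 80 93 93 94 95 98 99
 99 99 98 96 95 96]
```

View pics/c1.png

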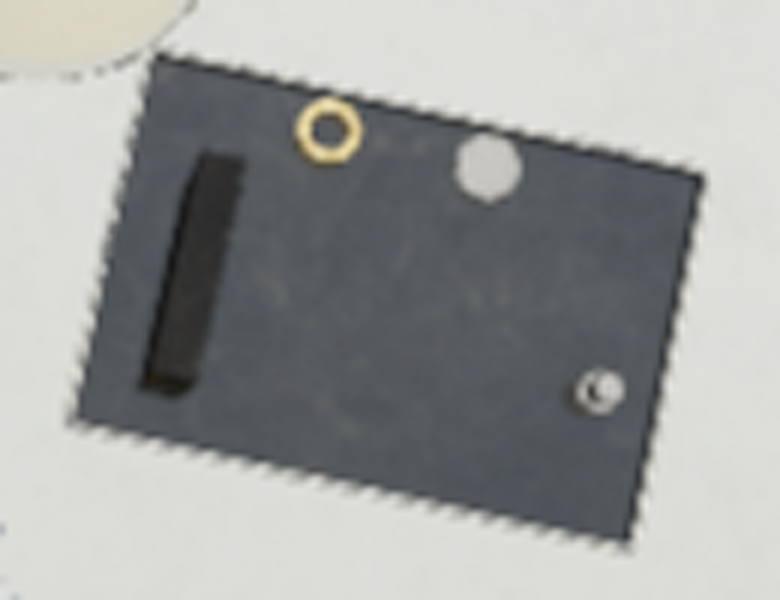

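The crop confirms a slim slab standing near the tray's +y end (top face about (159..243, 152..378) in the crop). The side facing the end wall shows darker, and there's a small gap to that wall. Now the top face in the tray frame.

```bash
cat >> h.py <<'E'
O=np.array([.5344,.1540,0]);yaw=np.deg2rad(-10.89)
X=np.array([np.cos(yaw),np.sin(yaw),0]);Y=np.array([-X[1],X[0],0])
R=np.c_[X,Y,[0,0,1]]
def W(p): return O+R@np.asarray(p,float)
def T(p): return (np.asarray(p)-O)@R
E
python3 - <<'E'
from h import *
from scipy.spatial.transform import Rotation as Ro
im=ctrl.read_camera("top").astype(int); g=im.max(2)
print(im[185,[275,278,282,290]])
z=np.zeros(g.shape,bool);z[160:210,270:298]=1
for lo,hi,h in((38,66,.137),(0,66,.137)):
    c=rect(big(z&(g>lo)&(g<hi),(283,185)))
    r=cv2.minAreaRect(T(ray("top",c,h))[:,:2].astype(np.float32)*1000);print(r,cv2.boxPoints(r))
for uv,h in(((304.7,161.7),.028),((331.5,167.8),.024),((350.2,204.8),.075)): print(T(ray("top",[uv],h)))
# reach checks: tool down, tool y across/along
def ori(a,tilt=0): # tool x axis at angle a in tray frame, tilt about tray x
    return (Ro.from_matrix(R)*Ro.from_euler('x',tilt)*Ro.from_euler('z',a)*Ro.from_euler('x',np.pi)).as_rotvec()
for nm,a in(("x",0),("-x",np.pi),("y",np.pi/2),("-y",-np.pi/2)):
    for p in((-.025,.19,.12),(-.025,.05,.12),(-.025,.0,.1),(-.025,-.02,.02)):
        q=ctrl.solve_ik(W(p),ori(a)); print(nm,p,None if q is None else np.round(q,2))
E
```

```text
[[80 85 89]
 [27 26 26]
 [49 48 47]
 [84 90 94]]
((-25.510723114013672, 110.10597229003906), (120.14154815673828, 25.033716201782227), 0.19197803735733032) [[-85.6231   122.42148 ]
 [-85.53922   97.38791 ]
 [ 34.601654  97.79047 ]
 [ 34.517776 122.824036]]
((-27.508907318115234, 111.63284301757812), (27.67365074157715, 124.419921875), 89.30033111572266) [[-89.8832    98.55671 ]
 [ 34.52745   97.03739 ]
 [ 34.865387 124.70898 ]
 [-89.545265 126.228294]]
[[0.07860691 0.04928304 0.028     ]]
[[ 0.07887064 -0.04050315  0.024     ]]
[[-0.03215832 -0.11314965  0.075     ]]
x (-0.025, 0.19, 0.12) [-1.2   0.57  0.75  1.78 -0.46  0.97 -2.02]
x (-0.025, 0.05, 0.12) [-1.1   0.43  0.77  1.98 -0.38  0.88 -1.89]
x (-0.025, 0.0, 0.1) [-1.04  0.42  0.78  2.05 -0.4   0.82 -1.79]
x (-0.025, -0.02, 0.02) [-0.95  0.54  0.7   2.12 -0.57  0.67 -1.62]
-x (-0.025, 0.19, 0.12) [-0.79  0.47  0.17  1.76 -0.09  0.93  0.8 ]
-x (-0.025, 0.05, 0.12) [-0.75  0.34  0.31  1.96 -0.14  0.85  1.01]
-x (-0.025, 0.0, 0.1) [-0.72  0.34  0.35  2.04 -0.16  0.79  1.11]
-x (-0.025, -0.02, 0.02) [-0.63  0.45  0.29  2.1  -0.22  0.62  1.19]
y (-0.025, 0.19, 0.12) [-1.    0.5   0.46  1.77 -0.27  0.93 -0.62]
y (-0.025, 0.05, 0.12) [-0.97  0.38  0.59  1.98 -0.28  0.86 -0.42]
y (-0.025, 0.0, 0.1) [-0.9   0.37  0.59  2.05 -0.28  0.8  -0.34]
y (-0.025, -0.02, 0.02) [-0.81  0.49  0.53  2.11 -0.41  0.64 -0.2 ]
-y (-0.025, 0.19, 0.12) [-0.57  0.47 -0.13  1.74  0.07  0.94  2.23]
-y (-0.025, 0.05, 0.12) [-0.49  0.33 -0.01  1.95  0.    0.86  2.45]
-y (-0.025, 0.0, 0.1) [-0.45  0.32  0.03  2.02 -0.01  0.8   2.54]
-y (-0.025, -0.02, 0.02) [-0.36  0.44 -0.04  2.08  0.03  0.62  2.54]
```

Box: centre (-0.0255, 0.110), faces at y = 0.098 to 0.122, square to the walls. Fingers part open along tray x, I push high on its back towards -y.

```bash
cat >> h.py <<'E'
from scipy.spatial.transform import Rotation as Ro
def ori(a=np.pi/2): return (Ro.from_matrix(R)*Ro.from_euler('z',a)*Ro.from_euler('x',np.pi)).as_rotvec()
E
python3 - <<'E'
from h import *
p=ctrl.current_position(); ctrl.line_to([p[0],p[1],.27],v=.2)
ctrl.move_pose(W((-.0255,.167,.24)),ori()); ctrl.set_gripper(.6)
ctrl.line_to(W((-.0255,.167,.118)),v=.15)
print(T(ctrl.current_position()),ctrl.current_wrist_force(),ctrl.current_clock())
for y in(.14,.13,.12,.11,.10,.09):
    ctrl.line_to(W((-.0255,y,.118)),v=.04); print(y,ctrl.current_wrist_force()@R)
ctrl.dwell(.3)
print(ctrl.current_clock())
cv2.imwrite("pics/s2.png",np.hstack([ctrl.read_camera("scene")[130:330,200:400],ctrl.read_camera("top")[100:300,230:430]])[:,:,::-1])
E
```

```text
[-0.0250392   0.16727704  0.11879973] [0.09509313 0.1708378  0.92041581] 4.0667
0.14 [-0.20475048  0.01802274  0.11721366]
0.13 [-0.32407937 -0.06279126  0.26520481]
0.12 [-0.23165923 -0.22697369 -0.8246535 ]
0.11 [-0.28309133  0.79329455 -0.43050712]
0.1 [ 0.12677173  0.2727653  -0.06298148]
0.09 [-0.22134277  0.30413111 -0.00253062]
7.1917
```

View pics/s2.png

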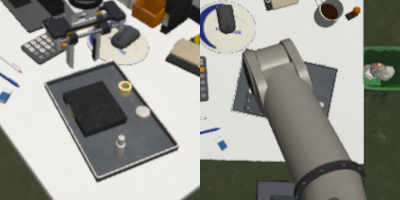

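The box lies flat in the tray (crop pixel about (97,112), scene about (297,242)). All three parts still stand. I locate the box's top face (z = 0.026) in the scene view.

```bash
cat >> h.py <<'E'
def box(seed=(297,242)):
    g=ctrl.read_camera("scene").max(2).astype(int)
    z=np.zeros(g.shape,bool);z[190:300,245:380]=1
    for t in (40,50,58):
        c=rect(big(z&(g<t),seed)); q=T(ray("scene",c,.026))[:,:2].astype(np.float32)*1000
        r=cv2.minAreaRect(q); print(t,g[seed[1],seed[0]],np.round(cv2.boxPoints(r)).tolist(),np.round(r[1]),round(r[2],1))
E
python3 - <<'E'
from h import *
box()
im=ctrl.read_camera("scene")
cv2.imwrite("pics/s3.png",cv2.resize(im[180:310,230:390],None,fx=5,fy=4.6,interpolation=2)[:,:,::-1])
E
```

```text
40 44 [[-1646.0, 383.0], [869.0, -834.0], [1757.0, 1001.0], [-758.0, 2218.0]] [2038. 2794.] 64.2
50 44 [[-87.0, -54.0], [31.0, -55.0], [32.0, 89.0], [-86.0, 90.0]] [144. 118.] 89.5
58 44 [[-87.0, -54.0], [32.0, -55.0], [34.0, 91.0], [-86.0, 92.0]] [146. 120.] 89.4
```

View pics/s3.png

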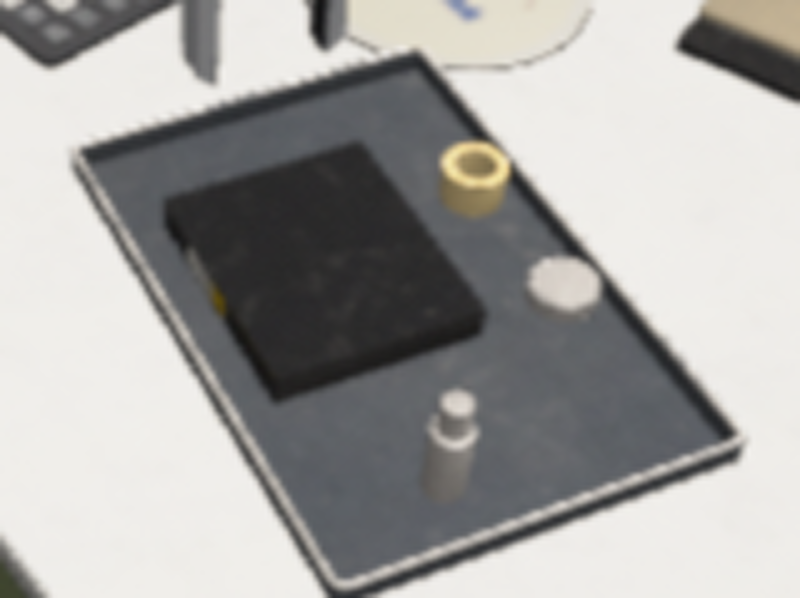

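Flat and square, far end at about y = -0.045. I descend beyond it (clear of the shaft) and push it back towards +y, stopping on force.

```bash
python3 - <<'E'
from h import *
x=-.027
ctrl.line_to(W((x,.09,.19)),v=.2); ctrl.line_to(W((x,-.072,.19)),ori(),v=.2)
ctrl.set_gripper(.7)
ctrl.line_to(W((x,-.072,.06)),v=.15);ctrl.line_to(W((x,-.072,.014)),v=.06)
print(T(ctrl.current_position()),ctrl.current_wrist_force()@R)
y=-.072
while y<.022:
    y+=.01 if y<-.005 else .002
    ctrl.line_to(W((x,y,.014)),v=.05)
    f=ctrl.current_wrist_force()@R; print(round(y,3),np.round(f,1),np.round(T(ctrl.current_position()),4))
    if f[1]<-8: break
ctrl.dwell(.3);print(ctrl.current_wrist_force()@R,ctrl.current_clock())
E
```

```text
[-0.02682054 -0.07200337  0.01416168] [ 0.07773318 -0.10255173  0.03652403]
-0.062 [ 0.  -0.1  0.9] [-0.027  -0.0614  0.0141]
-0.052 [ 1.1 -0.6  0. ] [-0.027  -0.0516  0.014 ]
-0.042 [ 0.7 -1.  -0.3] [-0.027  -0.0416  0.014 ]
-0.032 [-0.   0.3  0.2] [-0.027  -0.0316  0.014 ]
-0.022 [-1.1  0.1 -0.3] [-0.027  -0.0216  0.014 ]
-0.012 [-0.2 -1.1 -0.6] [-0.027  -0.0116  0.014 ]
-0.002 [-1.2 -0.2 -0.1] [-0.027  -0.0015  0.014 ]
0.0 [0.1 0.1 0.3] [-0.027  0.     0.014]
0.002 [0.  0.7 0.2] [-0.027   0.0021  0.014 ]
0.004 [ 0.5 -0.3 -0.6] [-0.027   0.0042  0.014 ]
0.006 [0.  0.7 0.2] [-0.027   0.0062  0.014 ]
0.008 [ 0.  -0.7  0. ] [-0.027   0.0082  0.014 ]
0.01 [-2.3 -8.5  4.7] [-0.0271  0.0085  0.0139]
[-0.52191486 -8.46202464  5.96494063] 15.4333
```

Firm wall contact (8.5 N at y = 0.0085, as predicted). Now back off, lift clear and look.

```bash
python3 - <<'E'
from h import *
x=-.027
ctrl.line_to(W((x,-.04,.014)),v=.08);ctrl.line_to(W((x,-.04,.2)),v=.15)
ctrl.move_pose(W((x,.26,.24)),ori())
box((280,225)); print(ctrl.current_clock())
im=ctrl.read_camera("scene")
cv2.imwrite("pics/s4.png",cv2.resize(im[180:310,230:390],None,fx=5,fy=4.6,interpolation=2)[:,:,::-1])
E
```

```text
40 45 [[-1646.0, 383.0], [869.0, -834.0], [1757.0, 1001.0], [-758.0, 2218.0]] [2038. 2794.] 64.2
50 45 [[-88.0, 3.0], [34.0, 2.0], [35.0, 146.0], [-87.0, 146.0]] [143. 123.] 89.6
58 45 [[-101.0, 3.0], [97.0, 3.0], [97.0, 147.0], [-101.0, 147.0]] [144. 198.] 90.0
18.8083
```

View pics/s4.png

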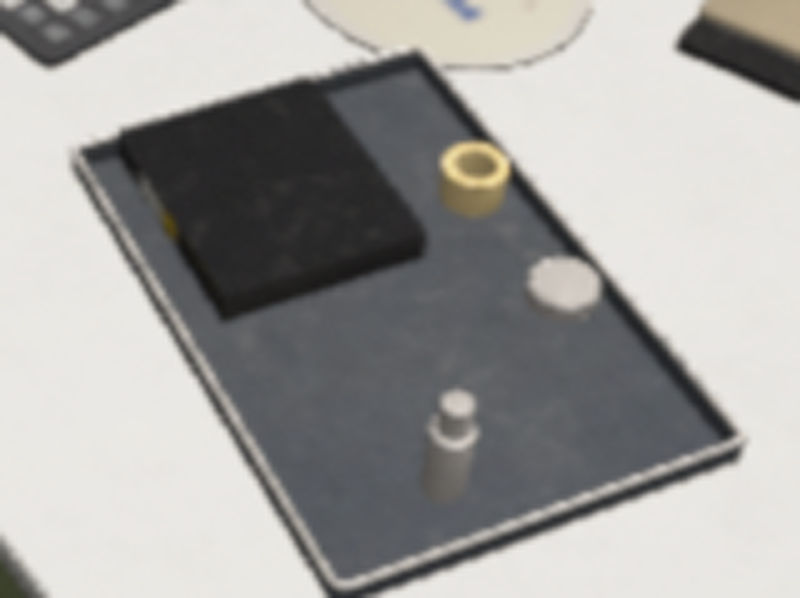

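The box lies flat, with its edge ((122,130) to (315,82) in the crop) right on the end-wall rim and parallel to it. Bushing, knob and shaft have not moved, and the arm is clear, so I hand it in.

```bash
python3 -c "
from bench import ctrl
print(ctrl.job_done(),ctrl.current_clock())"
```

```text
the job is handed in; nothing more can be done
the job is handed in; nothing more can be done
```

I pushed the ribbon box over and back until it met the +y end wall; in the last picture it lies flat and square against it, with the shaft, bushing and knob still standing, and I handed the job in after about 19 s (no verdict was returned).

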